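# Pack a mortar prism and close its carton

### The job

Pack the mortar prism for dispatch: set it down fully in the foam cradle of the open carton before you let go of it, do not drop it in. Then close the carton properly, both end flaps first and then the two long flaps over them, so that all four lie flat; do not crush the carton, and leave the other things on the bench where they are.

Things in the scene. Friction and masses are not known exactly. Their poses are not given: they have to be found in the camera images.
- carton: open brown corrugated carton, 120 mm wide (its x), 190 mm long (its y), fixed on a dark non-slip pad. Origin: centre of its underside on the bench, z up; at yaw 0 its x points away from the robot. Walls 4 mm thick, inside 112 x 182 mm; long walls 68 mm high, end walls 64 mm. End flaps go in first and lie under the long flaps, as in any such carton: a long flap that is down blocks them
- cradle (a point): centre of the top of the white foam floor in the carton, 16 mm above the bench; the prism rests on it lengthwise. Foam cheeks (51 to 86 mm from the centre at both ends, tops 38 mm above the bench, lead-in 60 mm wide at the top, 48 mm below) keep it in the middle; end pads leave 172 mm for its length. Between the cheeks 36 mm are free on each side of the prism for the fingers
- prism: grey hardened mortar prism, 40 x 160 x 40 mm, about 0.57 kg, lying flat on the black bench. Origin at the centre of its underside, long axis along its y, z up. It may lie either way round in the carton
- prism_mid (a point): centre of the prism, 20 mm above its underside; 36 mm above the carton's origin when it lies in the cradle
- end_flap_left (a joint): left end (+y of the carton) flap of the carton, 111 mm wide, 60 mm deep, 4 mm thick, creased along the outer top edge of the +y wall, 64 mm above the bench (underside of the shut flap). 0 = shut flat; pi/2 = straight up; 1.8 to 2.2 (leaning outward) at the start; limit 2.6. Swings with light friction (0.3 N at the free edge), stays where it is left, no spring-back
- end_flap_right (a joint): right end (-y of the carton) flap of the carton, 111 mm wide, 60 mm deep, 4 mm thick, creased along the outer top edge of the -y wall, 64 mm above the bench (underside of the shut flap). 0 = shut flat; pi/2 = straight up; 1.8 to 2.2 (leaning outward) at the start; limit 2.6. Swings with light friction (0.3 N at the free edge), stays where it is left, no spring-back
- long_flap_near (a joint): long near-side (-x of the carton) flap of the carton, 190 mm wide, 60 mm deep, 4 mm thick, creased along the outer top edge of the -x wall, 68.5 mm above the bench (underside of the shut flap). 0 = shut flat; pi/2 = straight up; 1.8 to 2.2 (leaning outward) at the start; limit 2.6. Swings with light friction (0.3 N at the free edge), stays where it is left, no spring-back
- long_flap_far (a joint): long far-side (+x of the carton) flap of the carton, 190 mm wide, 60 mm deep, 4 mm thick, creased along the outer top edge of the +x wall, 68.5 mm above the bench (underside of the shut flap). 0 = shut flat; pi/2 = straight up; 1.8 to 2.2 (leaning outward) at the start; limit 2.6. Swings with light friction (0.3 N at the free edge), stays where it is left, no spring-back
- end_flap_left_edge (a point): middle of the free edge of the left end flap (mid thickness, 60 mm from its crease). The board is not slippery: if the flap leans far out, lift this edge from outside while pushing it inward, a purely level push can jam
- end_flap_right_edge (a point): middle of the free edge of the right end flap (mid thickness, 60 mm from its crease). The board is not slippery: if the flap leans far out, lift this edge from outside while pushing it inward, a purely level push can jam
- long_flap_near_edge (a point): middle of the free edge of the long near-side flap (mid thickness, 60 mm from its crease). The board is not slippery: if the flap leans far out, lift this edge from outside while pushing it inward, a purely level push can jam
- long_flap_far_edge (a point): middle of the free edge of the long far-side flap (mid thickness, 60 mm from its crease). The board is not slippery: if the flap leans far out, lift this edge from outside while pushing it inward, a purely level push can jam
- ring_mould: bystander: green conical ring mould, open top and bottom, 92 mm across the foot, 40 mm high, origin at the centre of its underside; stands near the prism, sometimes in front of it, sometimes behind
- jar: bystander: clear sample jar with white lid, 68 mm across, 90 mm high, origin at the centre of its underside
- tape_roll: bystander: roll of brown packing tape lying flat, 100 mm across, 48 mm high, origin at the centre of its underside
- scraper: bystander: flat scraper with wooden handle lying on the bench, 210 mm long along its x, origin underneath
- brush: bystander: wooden brush lying on the bench, 200 mm long along its x, origin underneath
- mallet: bystander: rubber-headed mallet lying on the bench, 260 mm long along its x, origin underneath
There are look-alikes about, which are no part of the job. What is shaped like the prism but blue or red is not meant.

How it is judged (in metres and radians):
On the way, in this order (a step that is already met when the one before it is completed fails the run):
1. the prism has been set down in the cradle while still held by the fingers (x of prism_mid in the frame of carton between -0.007 and 0.007 m and y of prism_mid in the frame of carton between -0.013 and 0.013 m and z of prism_mid in the frame of carton between 0.031 and 0.041 m and angle between the y axis of prism and the y axis of carton, either way round below 0.08 rad and contact force between the fingers and prism above 0.5 N), for 0.1 s.
2. both end flaps are folded shut while both long flaps are still open (value of joint each of end_flap_left, end_flap_right below 0.12 rad and value of joint each of long_flap_near, long_flap_far above 0.6 rad), for 0.1 s.
3. both long flaps are folded shut over the end flaps (value of joint each of end_flap_left, end_flap_right, long_flap_near, long_flap_far below 0.12 rad), for 0.1 s.
At the end, for the whole second after the job is handed in: the prism rests in the carton's foam cradle (centre within 7 mm across and 13 mm along the carton, 36 +/- 5 mm above the bench, within 0.08 rad of the carton's length) and is at rest; all four flaps are shut to within 0.12 rad; the bystanders are within 50 mm of where they stood (all of step 3 and x of prism_mid in the frame of carton between -0.007 and 0.007 m and y of prism_mid in the frame of carton between -0.013 and 0.013 m and z of prism_mid in the frame of carton between 0.031 and 0.041 m and angle between the y axis of prism and the y axis of carton, either way round below 0.08 rad and linear speed of prism below 0.02 m/s and distance of each of ring_mould, jar, tape_roll, scraper, brush, mallet from where it was at the start of the episode below 0.05 m); the robot touches nothing.
It fails at once if a bystander was knocked away (moved more than 50 mm) (distance of any of ring_mould, jar, tape_roll, scraper, brush, mallet from where it was at the start of the episode above 0.05 m).
It fails at once if the carton was crushed (robot pressed on it or its flaps with more than 60 N) (contact force between any of the fingers, the arm and carton above 60 N).
It also fails if it takes over 72 s, if anything falls off the work surface, if the arm or the gripper's body presses on something with over 40 N, if the wrist force passes 120 N, or if a joint passes its speed limit or range.

### The arm

A 7-joint arm with a two-finger parallel gripper is mounted at the origin on the work surface. World frame = base frame: x ahead of the robot, y to its left, z up, the work surface at z = 0. Lengths are in mm, angles in rad, forces in N, time in s.
With the tool pointing down it reaches from about 400 to 875 mm from the base axis. Payload 4.4 kg.
Tool frame: the origin (TCP) lies midway between the tips of the shut fingers; the grasp point (between the pads) lies 19 mm behind it; z points along the fingers, y is the line along which they close (so a half turn about z gives the same grasp; the last joint's range is limited). The gripper opens to 85 mm and grips with 20 to 120 N. Pads are 22 mm wide; open, the fingers measure 114 mm over their backs; the gripper's body (76 mm by 85 mm) begins 54 mm behind the grasp point. The pads swing forward as they close: fully open they stand 13 mm farther back than shut.
Start: joints at [1.185, 0.628, 0.038, 1.517, -0.027, 0.996, -0.02], TCP at [204.373, -617.049, 231.313] pointing down, gripper open.
Joint ranges: [-3.06, 3.06], [-0.37, 2.12], [-1.25, 1.32], [0.18, 2.47], [-1.1, 4.24], [0.23, 1.98], [-2.94, 2.94]. Speed limits (rad/s): [2.57, 2.57, 3.14, 3.14, 3.14, 3.14, 3.14].

### API

Orientations are given as [roll, pitch, yaw] about the fixed x, y, z axes, in that order (R = Rz(yaw) Ry(pitch) Rx(roll)).
In Python, from cell import ctrl gives the robot as it stands.
- The arm moves only by the shell command python3 -m crank 'ROWS' [OPENING]. ROWS is JSON, a list that holds one entry, the list of rows, each a list of 4 numbers: the shift along the tool's x, y, z normalised to -1 to 1, where 1 is 2.5 cm, then the turn about the tool's z normalised to -1 to 1, where 1 is 0.08 rad. In form: [[[dx, dy, dz, turn], ...]]. A call has 1 to 12 rows; each row shifts and turns the commanded pose from where the row before left it, along the tool's axes as they then stand; what a row does not reach is not made up. A row lasts 1/12 s, in which the tool goes at most 41.7 mm and 7.16 degrees, less where a joint would pass 70% of its speed; a pose out of reach is approached as far as the arm can. A call with a number of a shift or a turn outside -1 to 1 is refused whole. A call with a gripper value outside its range is refused whole. OPENING is the closure, from -1 (fully open) to 1 (shut), set as the call begins (- or left out, the last holds). The fingers move at their own pace and stop on an object; the grip force is fixed at half the most. Time passes only in rows, so rows that do not move let the fingers close. It gives the time, the measured TCP pose, the force, the opening and the grip force at its end, in the units of the state.
- ctrl.read_state(): the state, without advancing time (a new reading comes with each control period).
- ctrl.get_image(name): name is "side" or "top"; returns a dict with "img" (420x560x3 uint8, red, green, blue), "intrinsics" (3x3 intrinsics, pixels), "extrinsics" (4x4, takes a point from camera to world coordinates). Camera axes: x right, y up, looking along -z (the intrinsics and any distortion apply to the point x, -y, -z); pixel columns grow to the right and rows downward; lengths in mm; the calibration is good to about 2 mm. A picture is of the moment at which its call begins. There is no depth.
- ctrl.finish_job(): hands the job in; it is judged then, once.
Trained networks look in the newest picture that a camera, given by its name, has taken for a name from the list of things; names that differ only in an ending like _2 or _b are one class to them, and where a whole thing is asked for, a point or a joint stands for the part that bears it (a point fixed in the world has none). Each returns a list of dicts, best first, with "confidence" (0 to 1); they miss things now and then, are a little off and sometimes report something else, mostly with a low value. They report only what shows in the picture. A call takes as long as a camera call. They do not tell look-alikes from the thing itself.
- ctrl.find_in(camera, target): "position" ([row, column] in pixels, amid what is visible of it).
- ctrl.trace(camera, target): "mask" (420x560 bool, what is visible of it) and "position" ([row, column] in pixels, amid what is visible of it).
- ctrl.place_of(camera, target): "position" ([row, column] in pixels: a listed point, or the origin of a listed thing).
The state is a dict: "clock": time; "qpos": joint angles; "qd": joint speeds; "tau": joint torques, N m; "eef_pos": TCP position; "tool_rot": TCP orientation; "force": force on the tool from outside, world axes, zero at the start; "torque": the same for the moment, N m; "width": finger opening in mm; "gripper_force": force on a finger pad.
Only numpy, scipy, OpenCV 4.12 (cv2) and the standard library are available. Lean on these libraries where they do the work, as an engineer would, in place of code of your own. Each camera call takes 0.05 s, during which the arm holds its last target. There are 200 camera calls.

## Working session

There is one attempt and no reset: what is moved stays moved. The work goes in short steps, Python scripts to look and compute and a shell command to move; the robot and the scene stay as the last step left them, time stands still between calls to the robot, and variables do not carry over. Pictures are saved under pics/ and viewed, at most 10 in all, crops included, and the job is handed in when it is done.

```bash
ls; mkdir -p pics
cat > h.py <<'E'
import numpy as np, cv2
from cell import ctrl
def ray(im,rc):
    K=np.array(im["intrinsics"]);T=np.array(im["extrinsics"])
    p=np.linalg.inv(K)@np.array([rc[1],rc[0],1.]); d=T[:3,:3]@np.array([p[0],-p[1],-p[2]]); return T[:3,3],d
def atz(im,rc,z):
    o,d=ray(im,rc); return (o+d*(z-o[2])/d[2])[:2]
def proj(im,P):
    K=np.array(im["intrinsics"]);T=np.array(im["extrinsics"])
    p=T[:3,:3].T@(np.array(P,float)-T[:3,3]); q=K@np.array([p[0],-p[1],-p[2]]); return q[1]/q[2],q[0]/q[2]
def tri(ims,rcs):
    A=np.zeros((3,3));b=np.zeros(3)
    for im,rc in zip(ims,rcs):
        o,d=ray(im,rc);d=d/np.linalg.norm(d);M=np.eye(3)-np.outer(d,d);A+=M;b+=M@o
    return np.linalg.solve(A,b)
E
python3 - <<'E'
from h import *
np.set_printoptions(precision=1,suppress=True)
s=ctrl.read_state();print(s)
for c in("side","top"):
    im=ctrl.get_image(c);cv2.imwrite(f"pics/{c}0.png",im["img"][:,:,::-1]);print(im["intrinsics"],im["extrinsics"])
    for n in("carton","cradle","prism","prism_mid","ring_mould","jar","tape_roll","scraper","brush","mallet","end_flap_left_edge","end_flap_right_edge","long_flap_near_edge","long_flap_far_edge"):
        z={"cradle":16,"prism_mid":20}.get(n,0)
        print(c,n,[(np.round(r["position"]),round(r["confidence"],2),atz(im,r["position"],z)) for r in ctrl.place_of(c,n)[:4]])
E
```

```text
pics
{'clock': 0.0, 'qpos': array([ 1.2,  0.6,  0. ,  1.5, -0. ,  1. , -0. ]), 'qd': array([-0., -0., -0.,  0., -0., -0., -0.]), 'tau': array([  0. , -56.3,   1.2, -19.3,   0. ,   0. ,  -0. ]), 'eef_pos': array([ 204.2, -616.4,  230.4]), 'tool_rot': array([-3.1,  0. ,  0.3]), 'force': array([ 0.4,  0.1, -0.8]), 'torque': array([ 0.1, -0. , -0. ]), 'gripper_force': 0.0, 'width': 85.16733757870094}
[[416.4   0.  273. ]
 [  0.  416.4 214.4]
 [  0.    0.    1. ]] [[   1.     0.2   -0.2  356.4]
 [  -0.2    0.6   -0.8 -758.4]
 [  -0.     0.8    0.6  674.1]
 [   0.     0.     0.     1. ]]
side carton [(array([200., 266.]), 0.69, array([544.2, 200.5])), (array([193., 325.]), 0.69, array([717., 189.])), (array([157., 294.]), 0.27, array([689.7, 422.9]))]
side cradle [(array([198., 266.]), 0.84, array([541.2, 185.9]))]
side prism [(array([378., 271.]), 0.9, array([ 434.7, -344.8])), (array([225., 188.]), 0.85, array([319. , 139.2])), (array([410., 180.]), 0.82, array([ 273.2, -364.7])), (array([190., 277.]), 0.32, array([588. , 242.3]))]
side prism_mid [(array([401., 175.]), 0.96, array([ 268.
[... 1963 characters left out ...]
), (array([155., 246.]), 0.62, array([731.5, 191.9]))]
top brush [(array([208., 165.]), 0.8, array([544.8, 459.5]))]
top mallet [(array([278., 176.]), 0.76, array([312.7, 411.9])), (array([244., 405.]), 0.19, array([ 438.2, -343.5]))]
top end_flap_left_edge [(array([211., 201.]), 0.84, array([536.4, 338.8])), (array([245., 408.]), 0.74, array([ 433.6, -350.3]))]
top end_flap_right_edge [(array([206., 278.]), 0.88, array([556.5,  80.8]))]
top long_flap_near_edge [(array([235., 242.]), 0.76, array([457.2, 201.6])), (array([243., 406.]), 0.72, array([ 439.9, -345.2])), (array([212., 244.]), 0.55, array([535.5, 194.2]))]
top long_flap_far_edge [(array([181., 238.]), 0.66, array([642.4, 219.2]))]
```

View pics/top0.png

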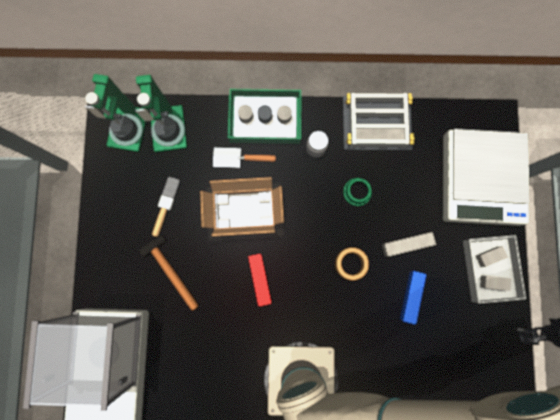

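View pics/side0.png

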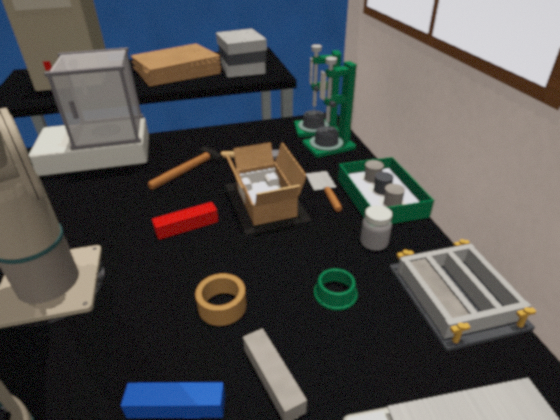

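The top view shows the carton at (211,243). The candidates are a grey block on the bench at (244,409), a blue one at (297,414), a red one at (279,260), and grey stubs in the tray at (255,492) and (283,494). The side view shows the grey block at (375,272). Only that block is grey and lies on the black bench, so it should be the prism. I'll check it in an enlarged crop.

Run:
```python
from h import *
np.set_printoptions(precision=1,suppress=True)
im=ctrl.get_image("top");I=im["img"][:,:,::-1]
a=cv2.resize(I[170:245,195:295],(800,600),interpolation=cv2.INTER_CUBIC)
a=cv2.resize(a,(520,390))
b=cv2.resize(I[210:280,370:445],(270,252),interpolation=cv2.INTER_CUBIC)
c=np.zeros((400,800,3),np.uint8);c[:390,:520]=a;c[:252,525:795]=b;cv2.imwrite("pics/crop1.png",c)
si=ctrl.get_image("side")
# prism: top face rect by brightness
hsv=cv2.cvtColor(im["img"],cv2.COLOR_RGB2HSV)
m=((hsv[...,2]>90)&(hsv[...,1]<90)).astype(np.uint8)
m[:225]=0;m[265:]=0;m[:,:375]=0;m[:,442:]=0
pts=np.argwhere(m);print(len(pts))
W=np.array([atz(im,p,40) for p in pts]);print(cv2.minAreaRect(W.astype(np.float32)),W.mean(0))
for z in (20,40):print("prism top mean z",z,atz(im,pts.mean(0),z))
for t in ctrl.trace("side","prism"):
    mm=np.argwhere(t["mask"]);print(t["confidence"],t["position"],len(mm),mm.min(0),mm.max(0))
for n in ("ring_mould","tape_roll"):
  for t in ctrl.trace("side",n)[:1]: print(n,t["position"],atz(si,t["position"],20))
names=("end_flap_left_edge","end_flap_right_edge","long_flap_near_edge","long_flap_far_edge","cradle")
acc={n:[] for n in names}
for k in range(1):
  for n in names:
    r=ctrl.place_of("top",n);q=ctrl.place_of("side",n)
    if r and q: print(n,r[0]["position"],q[0]["position"],tri([im,si],[r[0]["position"],q[0]["position"]]))
```

```text
737
((435.1184387207031, -345.4400329589844), (46.43098449707031, 167.48251342773438), 14.346288681030273) [ 435.  -345.3]
prism top mean z 20 [ 436.2 -351.3]
prism top mean z 40 [ 435.  -345.3]
0.81 [398.4, 175.9] 3530 [382 121] [418 224]
0.65 [378.4, 273.3] 2593 [329 244] [419 306]
0.65 [221.2, 185.0] 1325 [203 153] [237 217]
ring_mould [290.5, 334.3] [ 606.2 -192.5]
tape_roll [306.6, 220.6] [ 367.6 -177.1]
end_flap_left_edge [209.5, 202.1] [147.3, 248.8] [524.9 317.1 111.8]
end_flap_right_edge [205.9, 277.2] [188.7, 277.9] [547.4  83.8 110.1]
long_flap_near_edge [234.0, 241.7] [166.3, 232.2] [453.9 190.8 128.9]
long_flap_far_edge [181.4, 238.7] [157.5, 296.7] [625.  203.6 121.3]
cradle [210.8, 244.3] [195.4, 262.1] [534.7 193.1  22.8]
```

View pics/crop1.png

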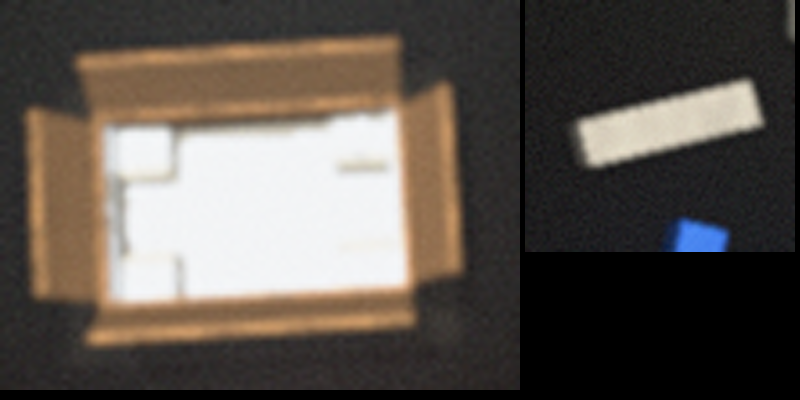

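The crop shows a plain grey block and confirms it as the prism. The carton's flaps all lean outward. Next I'll fit both poses by silhouette in both views.

```bash
cat > fit.py <<'E'
from h import *
from scipy.optimize import minimize
S=4
def box(x0,x1,y0,y1,z0,z1): return np.array([[x,y,z] for x in(x0,x1) for y in(y0,y1) for z in(z0,z1)],float)
def place(P,x,y,a):
    c,s=np.cos(a),np.sin(a);return P@np.array([[c,-s,0],[s,c,0],[0,0,1]]).T+[x,y,0]
def flap(side,t):
    u=np.array([0,60.]);o=lambda n,z0,hw,w:None
    n,ax,w,z0={"L":(95,1,55.5,64),"R":(-95,1,55.5,64),"N":(-60,0,95,68.5),"F":(60,0,95,68.5)}[side]
    s=np.sign(n);P=[]
    for r in(0,60):
        for h in(0,4):
            out=-r*np.cos(t)+h*np.sin(t);z=z0+r*np.sin(t)+h*np.cos(t)
            for e in(-w,w):
                q=[0,0,z];q[ax]=n+s*out;q[1-ax]=e;P.append(q)
    return np.array(P)
def carton(p):
    B=[box(-60,60,-95,95,0,64),box(-60,-56,-95,95,0,68),box(56,60,-95,95,0,68)]
    B+=[flap(k,t) for k,t in zip("LRNF",p[3:])]
    return [place(b,*p[:3]) for b in B]
def prism(p): return [place(box(-20,20,-80,80,0,40),*p[:3])]
def sil(im,parts,win):
    r0,r1,c0,c1=win;M=np.zeros(((r1-r0)*S,(c1-c0)*S),np.uint8)
    for P in parts:
        q=np.array([proj(im,x) for x in P]);uv=np.stack([(q[:,1]-c0+.5)*S,(q[:,0]-r0+.5)*S],1)
        h=cv2.convexHull(uv.astype(np.float32));cv2.fillConvexPoly(M,np.round(h*16).astype(np.int32),255,shift=4)
    return cv2.GaussianBlur(cv2.resize(M,(c1-c0,r1-r0),interpolation=cv2.INTER_AREA).astype(np.float32)/255,(0,0),.8)
def run(model,views,p0,st):
    def f(p): return sum(np.abs(sil(im,model(p),w)-m).sum()/max(m.sum(),1) for im,w,m in views)
    best=None
    for k in range(3):
        S0=np.vstack([p0]+[np.array(p0)+np.eye(len(p0))[i]*st[i]*(1 if k%2==0 else -1) for i in range(len(p0))])
        r=minimize(f,p0,method="Nelder-Mead",options=dict(initial_simplex=S0,maxiter=500,xatol=1e-3,fatol=1e-4));p0=r.x
    return r.x,r.fun
E
cat > m.py <<'E'
from fit import *
np.set_printoptions(precision=3,suppress=True)
T=ctrl.get_image("top");Sd=ctrl.get_image("side")
def cut(m,w): return cv2.GaussianBlur(m[w[0]:w[1],w[2]:w[3]].astype(np.float32),(0,0),.5)
v=lambda I:I["img"].max(2)
w=(170,245,193,292);mt=cut(v(T)>70,w)
tr=ctrl.trace("side","carton")[0];print(tr["position"],tr["confidence"])
ws=(130,235,205,320);ms=cut(tr["mask"],ws)
p0=[537,193,.06,1.95,1.95,1.95,1.95];st=[8,8,.08,.2,.2,.2,.2]
views=[(T,w,mt),(Sd,ws,ms)]
for V in (views,views[:1],views[1:]): print(run(carton,V,p0,st))
w=(222,268,375,445);mt=cut(v(T)>75,w)
ws=(320,419,235,315);g=Sd["img"];ms=cut(v(Sd)>55,ws)
views=[(T,w,mt),(Sd,ws,ms)]
for V in (views,views[:1],views[1:]): print(run(prism,V,[434,-346,.25],[8,8,.1]))
E
python3 m.py
```

```text
[189.9, 264.6] 0.57
(array([537.338, 192.013,   0.068,   2.181,   2.027,   1.952,   2.013]), np.float64(0.26187199354171753))
(array([540.466, 194.909,   0.073,   2.123,   2.085,   2.034,   1.986]), np.float64(0.04024237021803856))
(array([534.54 , 183.411,   0.07 ,   1.912,   2.206,   1.82 ,   1.975]), np.float64(0.19199463725090027))
(array([ 437.337, -347.796,    0.254]), np.float64(0.2136783003807068))
(array([ 435.986, -349.21 ,    0.263]), np.float64(0.1507759988307953))
(array([ 437.125, -346.08 ,    0.253]), np.float64(0.04352284595370293))
```

```bash
cat > go.py <<'E'
# usage: go.py x y z yaw -> deltas in tool axes (units) assuming turn done first
import sys; from h import *
np.set_printoptions(precision=3,suppress=True)
from scipy.spatial.transform import Rotation as R
s=ctrl.read_state();t=np.array(list(map(float,sys.argv[1:5])))
rot=R.from_euler("xyz",s["tool_rot"]);y=s["tool_rot"][2]
d=(t[:3]-s["eef_pos"])/25;a=(t[3]-y+np.pi)%(2*np.pi)-np.pi
print("pos",s["eef_pos"],"rot",s["tool_rot"],"q",s["qpos"],"t",s["clock"],"F",s["force"],"w",s["width"],s["gripper_force"])
print("turn units(approx sign -):",-a/.08,"| shift now:",rot.inv().apply(d),"| after turn:",R.from_euler("xyz",[np.pi,0,t[3]]).inv().apply(d))
E
python3 -m crank '[[[0,0,0,-1],[0,0,0,-1],[0,0,0,-1],[0,0,0,-1],[0,0,0,-1],[0,0,0,-1],[0,0,0,-1],[0,0,0,-1],[0,0,0,-1],[0,0,0,-1],[0,0,0,-1],[0,0,0,-1]]]' -1
python3 go.py 437 -347 120 1.825
```

```text
clock: 3.4
eef_pos: [204.2, -617.1, 231.3]
tool_rot: [-3.142, 0.0, 1.284]
force: [-0.8, -0.3, -1.6]
width: 85.2
gripper_force: 0.0
pos [ 204.242 -617.092  231.32 ] rot [-3.142  0.     1.284] q [ 1.339  0.636 -0.224  1.512  0.156  1.011  0.787] t 3.4 F [-0.754 -0.298 -1.633] w 85.2250147493555 0.0
turn units(approx sign -): -6.768640303302931 | shift now: [12.999  5.868  4.452] | after turn: [ 8.115 11.728  4.453]
```

```bash
python3 -m crank '[[[0,0,0,-1],[0,0,0,-1],[0,0,0,-1],[0,0,0,-1],[0,0,0,-1],[0,0,0,-1],[0,0,0,-0.77],[0.7,1,0.2,0],[0.7,1,0.2,0],[0.7,1,0.2,0],[0.7,1,0.2,0],[0.7,1,0.2,0]]]' >/dev/null
python3 -m crank '[[[0.7,1,0.4,0],[0.7,1,0.4,0],[0.7,1,0.4,0],[0.7,1,0.4,0],[0.7,1,0.4,0],[0.7,1,0.4,0],[0.4,0.7,0.3,0],[0,0,0,0],[0,0,0,0]]]' -1
python3 go.py 437 -347 4 1.825
python3 - <<'E'
from h import *
a=ctrl.get_image("top")["img"][200:280,350:450];b=ctrl.get_image("side")["img"][260:420,200:350]
c=np.zeros((400,800,3),np.uint8);c[:320,:400]=cv2.resize(a,(400,320));c[:400,410:785]=cv2.resize(b,(375,400));cv2.imwrite("pics/c2.png",c[...,::-1])
E
```

```text
clock: 5.15
eef_pos: [438.4, -347.1, 138.6]
tool_rot: [-3.141, -0.001, 1.824]
force: [-0.4, -0.7, -0.2]
width: 85.4
gripper_force: 0.0
pos [ 438.392 -347.116  138.554] rot [-3.141 -0.001  1.824] q [ 0.829  0.638 -0.322  1.857  0.299  0.694  0.589] t 5.15 F [-0.385 -0.726 -0.194] w 85.401422006645 0.0
turn units(approx sign -): -0.007085246009341795 | shift now: [ 0.015 -0.052  5.382] | after turn: [ 0.018 -0.053  5.382]
```

View pics/c2.png

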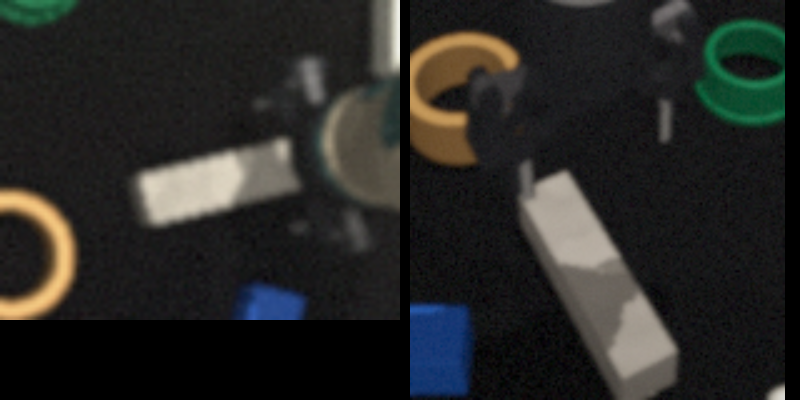

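The two fingers straddle the prism crosswise. In the crop the fingertips appear at about (85,312) and (230,355), shifted by parallax. Now I descend and grip.

```bash
python3 -m crank '[[[0,-0.05,0.8,0],[0,0,0.8,0],[0,0,0.8,0],[0,0,0.8,0],[0,0,0.8,0],[0,0,0.8,0],[0,0,0.5,0],[0,0,0.1,0],[0,0,0,0]]]' -1
python3 -m crank '[[[0,0,0,0],[0,0,0,0],[0,0,0,0],[0,0,0,0],[0,0,0,0],[0,0,0,0],[0,0,0,0],[0,0,0,0]]]' 1
```

```text
clock: 6.0
eef_pos: [435.5, -349.3, 3.4]
tool_rot: [-3.141, -0.0, 1.82]
force: [-0.4, 1.3, -0.1]
width: 85.5
gripper_force: 0.0
clock: 6.67
eef_pos: [436.6, -349.2, 4.9]
tool_rot: [3.141, 0.001, 1.821]
force: [-1.2, -0.5, 5.6]
width: 39.6
gripper_force: 62.8
```

```bash
python3 -m crank '[[[0,0,-0.4,0],[0,0,-0.8,0],[0,0,-0.8,0],[0,0,-0.8,0],[0,0,-0.8,0],[0,0,-0.8,0],[0,0,-0.8,0],[0,0,-0.8,0],[0,0,-0.8,0],[0,0,-0.6,0],[0,0,0,0]]]'
python3 go.py 539 193.5 190 1.64
```

```text
clock: 7.58
eef_pos: [437.4, -349.2, 191.8]
tool_rot: [3.139, 0.004, 1.821]
force: [1.3, 0.0, -5.9]
width: 39.3
gripper_force: 61.9
pos [ 437.424 -349.248  191.825] rot [3.139 0.004 1.821] q [ 0.859  0.565 -0.358  1.814  0.264  0.805  0.62 ] t 7.5833 F [ 1.318  0.003 -5.867] w 39.33666515353406 61.910845041275024
turn units(approx sign -): 2.267835005743535 | shift now: [20.024  9.32   0.026] | after turn: [21.377  5.555  0.073]
```

```bash
python3 -m crank '[[[0,0,0,0.76],[0,0,0,0.76],[0,0,0,0.75],[0.5,0.13,0,0],[0.9,0.23,0,0],[0.9,0.23,0,0],[0.9,0.23,0,0],[0.9,0.23,0,0],[0.9,0.23,0,0],[0.9,0.23,0,0],[0.9,0.23,0,0],[0.9,0.23,0,0]]]' >/dev/null
python3 -m crank '[[[0.9,0.23,0,0],[0.9,0.23,0,0],[0.9,0.23,0,0],[0.9,0.23,0,0],[0.9,0.23,0,0],[0.9,0.23,0,0],[0.9,0.23,0,0],[0.9,0.23,0,0],[0.9,0.23,0,0],[0.9,0.23,0,0],[0.9,0.23,0,0]]]' >/dev/null
python3 -m crank '[[[0.9,0.23,0,0],[0.9,0.23,0,0],[0.9,0.23,0,0],[0.5,0.15,0,0],[0,0,0,0],[0,0,0,0],[0,0,0,0]]]' 
python3 go.py 539 193.5 18 1.64
python3 - <<'E'
from h import *
s=ctrl.read_state()
T=ctrl.get_image("top");S=ctrl.get_image("side")
for n in ("prism_mid","cradle"):
  for c,I in(("top",T),("side",S)):
    print(n,c,[(np.round(r["position"],1),r["confidence"],atz(I,r["position"],s["eef_pos"][2]+18 if n=="prism_mid" else 16)) for r in ctrl.place_of(c,n)[:3]])
a=T["img"][165:255,185:300];b=S["img"][60:240,180:340]
c=np.zeros((420,800,3),np.uint8);c[:329,:420]=cv2.resize(a,(420,329));c[:419,425:797]=cv2.resize(b,(372,419));cv2.imwrite("pics/c3.png",c[...,::-1])
E
```

```text
clock: 10.08
eef_pos: [532.8, 177.8, 188.1]
tool_rot: [-3.14, 0.002, 1.639]
force: [0.3, -0.2, -5.7]
width: 39.2
gripper_force: 61.7
pos [532.764 177.771 188.135] rot [-3.14   0.002  1.639] q [-0.183  0.568 -0.289  1.807  0.217  0.8   -0.512] t 10.0833 F [ 0.325 -0.166 -5.687] w 39.202481454816024 61.65362477302551
turn units(approx sign -): -0.006508435753915798 | shift now: [0.624 0.306 6.804] | after turn: [0.61  0.292 6.805]
prism_mid top [(array([279.4, 259.1]), 0.89, array([317.93970348, 132.33941282])), (array([295. , 410.3]), 0.74, array([ 280.74792416, -293.20774034]))]
prism_mid side [(array([138.7, 262.7]), 0.92, array([536.66440815, 172.3056378 ])), (array([223.1, 185.6]), 0.7, array([ 327.25673264, -127.67187095])), (array([398.9, 174.9]), 0.56, array([ 293.37744765, -470.45653576]))]
cradle top [(array([274. , 171.5]), 0.73, array([326.98420451, 424.85355298])), (array([210. , 245.3]), 0.68, array([540.48920351, 190.18501013])), (array([213.3, 201.7]), 0.68, array([527.30754587, 334.35786269]))]
cradle side [(array([196.2, 263.3]), 0.76, array([536.6741357 , 197.99159325])), (array([145.6, 250. ]), 0.31, array([557.15721538, 511.04818684])), (array([138.3, 262.3]), 0.3, array([609.20456747, 553.92146702]))]
```

View pics/c3.png

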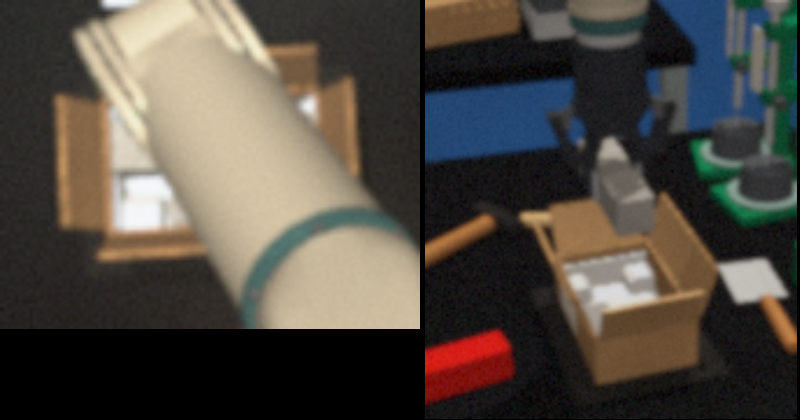

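The side crop shows the prism held level above the open carton and lined up lengthwise. I'll centre it, then lower it in stages.

```bash
python3 -m crank '[[[0.3,0.15,0,0],[0.31,0.15,0.2,0],[0,0,0.6,0],[0,0,0.8,0],[0,0,0.8,0],[0,0,0.8,0],[0,0,0.8,0],[0,0,0.6,0],[0,0,0.3,0],[0,0,0.3,0],[0,0,0,0],[0,0,0,0]]]' 
python3 go.py 539 193.5 21 1.64
```

```text
clock: 11.38
eef_pos: [540.5, 195.6, 59.0]
tool_rot: [3.141, -0.0, 1.64]
force: [-0.6, -0.5, -5.9]
width: 39.2
gripper_force: 61.6
pos [540.46  195.642  59.012] rot [ 3.141 -0.     1.64 ] q [-0.258  0.768 -0.218  1.861  0.294  0.543 -0.6  ] t 11.3833 F [-0.56  -0.488 -5.944] w 39.15076632117994 61.579774618148804
turn units(approx sign -): 0.0014723285486129 | shift now: [-0.082 -0.065  1.52 ] | after turn: [-0.081 -0.064  1.52 ]
```

```bash
python3 -m crank '[[[-0.08,-0.06,0.3,0],[0,0,0.3,0],[0,0,0.2,0],[0,0,0.2,0],[0,0,0.1,0],[0,0,0,0]]]' 
python3 -m crank '[[[0,0,0.1,0],[0,0,0.1,0],[0,0,0.1,0],[0,0,0.1,0],[0,0,0,0]]]' 
python3 go.py 539 193.5 21 1.64
```

```text
clock: 11.88
eef_pos: [538.3, 192.8, 30.6]
tool_rot: [-3.141, 0.0, 1.64]
force: [-0.5, 0.0, -5.7]
width: 39.5
gripper_force: 61.8
clock: 12.3
eef_pos: [538.8, 193.0, 21.2]
tool_rot: [3.141, 0.0, 1.64]
force: [0.2, -0.3, -6.0]
width: 39.0
gripper_force: 61.7
pos [538.828 192.978  21.155] rot [3.141 0.    1.64 ] q [-0.272  0.827 -0.19   1.878  0.315  0.465 -0.616] t 12.3 F [ 0.204 -0.326 -6.008] w 39.04429811148905 61.70724034309387
turn units(approx sign -): -0.0023208639733263148 | shift now: [0.02  0.008 0.006] | after turn: [0.02  0.008 0.006]
```

```bash
python3 -m crank '[[[0,0,0.06,0],[0,0,0.06,0],[0,0,0,0],[0,0,0,0]]]'
```

```text
clock: 12.63
eef_pos: [538.9, 193.0, 20.9]
tool_rot: [3.14, 0.0, 1.64]
force: [-5.2, -1.4, 16.1]
width: 38.8
gripper_force: 64.5
```

Force went from -6 to +16 N, so the prism is seated. I'll hold briefly, open part way, and rise.

```bash
python3 -m crank '[[[0,0,-0.04,0],[0,0,0,0],[0,0,0,0]]]' 
python3 -m crank '[[[0,0,0,0],[0,0,0,0],[0,0,0,0],[0,0,0,0],[0,0,0,0],[0,0,-0.2,0],[0,0,-0.4,0],[0,0,-0.6,0],[0,0,-0.6,0],[0,0,-0.6,0],[0,0,-0.6,0]]]' -0.45
python3 -m crank '[[[0,0,-0.8,0],[0,0,-0.8,0],[0,0,-0.8,0],[0,0,-0.8,0],[0,0,-0.8,0],[0,0,-0.8,0],[0,0,0,0],[0,0,0,0]]]' 1
python3 m.py 2>&1 | sed -n 1,4p
```

```text
clock: 12.88
eef_pos: [538.9, 193.0, 20.9]
tool_rot: [3.141, 0.0, 1.64]
force: [-2.9, -1.9, 11.4]
width: 39.2
gripper_force: 63.8
clock: 13.8
eef_pos: [538.4, 192.8, 95.5]
tool_rot: [-3.141, 0.0, 1.64]
force: [0.5, -0.0, 0.0]
width: 61.8
gripper_force: 0.0
clock: 14.47
eef_pos: [539.1, 193.0, 215.7]
tool_rot: [3.139, -0.001, 1.64]
force: [-0.1, 0.2, -0.5]
width: 0.0
gripper_force: 0.0
[191.8, 269.9] 0.55
(array([534.978, 193.603,   0.036,   2.155,   2.074,   2.14 ,   2.331]), np.float64(0.5089329481124878))
(array([541.802, 198.191,   0.013,   2.067,   2.162,   2.661,   2.623]), np.float64(0.18005871772766113))
(array([537.09 , 187.542,   0.08 ,   1.917,   2.063,   2.016,   2.065]), np.float64(0.27656853199005127))
```

Prism is released in the cradle and the fingers are shut. Now the right end flap: I move outside it, then go down.

```bash
python3 -m crank '[[[-0.5,0,0.2,0],[-0.8,0,0.2,0],[-0.8,0,0.2,0],[-0.8,0,0.2,0],[-0.8,0,0.2,0],[-0.8,0,0.2,0],[-0.8,0,0.2,0],[-0.8,0,0.2,0],[-0.3,0,0.2,0],[0,0,0,0]]]' 1
python3 -m crank '[[[0,0,0.4,0],[0,0,0.6,0],[0,0,0.6,0],[0,0,0.6,0],[0,0,0.4,0],[0,0,0.2,0],[0,0,0,0],[0,0,0,0]]]'
cat > c.py <<'E'
# carton-frame report: position of TCP in carton, z ; args cx cy z -> tool units to go
import sys; from h import *
s=ctrl.read_state();X,Y,A=539,193.3,.07
d=s["eef_pos"][:2]-[X,Y];c,n=np.cos(A),np.sin(A);p=np.array([c*d[0]+n*d[1],-n*d[0]+c*d[1],s["eef_pos"][2]])
print("carton",p.round(1),"F",s["force"].round(1),"t",s["clock"],"yaw",s["tool_rot"].round(3))
if len(sys.argv)>3:
    g=(np.array(list(map(float,sys.argv[1:4])))-p)/25;print("tool units dx,dy,dz:",np.round([g[1],g[0],-g[2]],2))
E
python3 c.py 0 -157 99
python3 - <<'E'
from h import *
b=ctrl.get_image("side")["img"][60:240,180:340]
cv2.imwrite("pics/c4.png",cv2.resize(b,(600,600*180//160))[:600,:,::-1])
E
```

```text
clock: 15.45
eef_pos: [548.5, 29.8, 167.4]
tool_rot: [-3.138, 0.002, 1.635]
force: [-0.1, -0.8, -0.1]
width: -0.0
gripper_force: 0.0
clock: 16.12
eef_pos: [549.9, 34.1, 99.4]
tool_rot: [3.141, -0.0, 1.641]
force: [0.4, 0.7, 0.2]
width: 0.0
gripper_force: 0.0
carton [  -0.3 -159.6   99.4] F [0.4 0.7 0.2] t 16.1167 yaw [ 3.141 -0.     1.641]
tool units dx,dy,dz: [0.1  0.01 0.01]
```

View pics/c4.png

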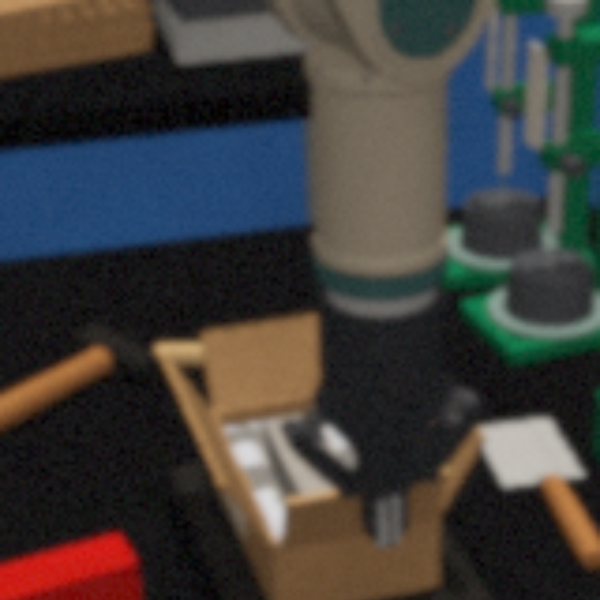

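The fingertips (545,390 in the crop) are outside the right flap and below its free edge. I'll sweep up and in.

```bash
python3 -m crank '[[[0.25,0,-0.04,0],[0.25,0,-0.05,0],[0.25,0,-0.06,0],[0.25,0,-0.06,0],[0.25,0,-0.06,0],[0.25,0,-0.06,0],[0.25,0,-0.05,0],[0.25,0,-0.04,0],[0,0,0,0]]]'
python3 c.py 0 -110 109
```

```text
clock: 16.92
eef_pos: [546.2, 85.4, 110.1]
tool_rot: [3.141, -0.001, 1.642]
force: [-0.3, -0.3, -1.1]
width: -0.3
gripper_force: 0.0
carton [  -0.3 -108.2  110.1] F [-0.3 -0.3 -1.1] t 16.9167 yaw [ 3.141e+00 -1.000e-03  1.642e+00]
tool units dx,dy,dz: [-0.07  0.01  0.04]
```

```bash
python3 -m crank '[[[0.35,0,-0.02,0],[0.35,0,-0.02,0],[0.34,0,0.16,0],[0.34,0,0.2,0],[0.24,0,0.3,0],[0.24,0,0.3,0],[0.11,0,0.3,0],[0.11,0,0.3,0],[0,0,0,0],[0,0,0,0]]]'
python3 c.py 0 -58 69
```

```text
clock: 17.75
eef_pos: [542.2, 134.7, 71.0]
tool_rot: [-3.14, 0.001, 1.64]
force: [0.1, 0.5, -0.2]
width: -0.2
gripper_force: 0.0
carton [ -0.9 -58.6  71. ] F [ 0.1  0.5 -0.2] t 17.75 yaw [-3.14e+00  1.00e-03  1.64e+00]
tool units dx,dy,dz: [0.03 0.04 0.08]
```

```bash
python3 -m crank '[[[0,0.03,0.06,0],[0,0,0.06,0],[0,0,0.04,0],[0,0,0,0],[0,0,0,0]]]'; python3 c.py
python3 -m crank '[[[0,0,-0.4,0],[0,0,-0.8,0],[0,0,-0.8,0],[0,0,-0.8,0],[0,0,-0.8,0],[0.3,0,-0.2,0],[0.7,0,0,0],[0.8,0,0,0],[0.8,0,0,0],[0.8,0,0,0],[0.8,0,0,0],[0.8,0,0,0]]]' >/dev/null
python3 -m crank '[[[0.8,0,0,0],[0.8,0,0,0],[0.8,0,0,0],[0.8,0,0,0],[0.6,0,0,0],[0,0,0,0],[0,0,0,0]]]' 
python3 c.py 0 160 99
```

```text
clock: 18.17
eef_pos: [543.9, 134.8, 68.1]
tool_rot: [3.141, 0.0, 1.639]
force: [0.2, -0.4, 2.0]
width: -0.0
gripper_force: 0.6
carton [  0.8 -58.7  68.1] F [ 0.2 -0.4  2. ] t 18.1667 yaw [3.141 0.    1.639]
clock: 19.75
eef_pos: [527.6, 355.2, 162.5]
tool_rot: [-3.141, 0.001, 1.642]
force: [-0.6, -0.3, 0.5]
width: -0.1
gripper_force: 0.0
carton [-1.000e-01  1.623e+02  1.625e+02] F [-0.6 -0.3  0.5] t 19.75 yaw [-3.141e+00  1.000e-03  1.642e+00]
tool units dx,dy,dz: [-0.09  0.    2.54]
```

```bash
python3 -m crank '[[[0,0,0.4,0],[0,0,0.6,0],[0,0,0.6,0],[0,0,0.5,0],[0,0,0.3,0],[0,0,0.14,0],[0,0,0,0],[0,0,0,0]]]'>/dev/null
python3 c.py 0 160 99
python3 -m crank '[[[-0.25,0,-0.04,0],[-0.25,0,-0.05,0],[-0.25,0,-0.06,0],[-0.25,0,-0.06,0],[-0.25,0,-0.06,0],[-0.25,0,-0.06,0],[-0.25,0,-0.05,0],[-0.25,0,-0.04,0],[0,0,0,0]]]'
python3 c.py 0 110 109
```

```text
carton [  0.9 161.6  99.5] F [-0.5 -0.4  1.2] t 20.4167 yaw [ 3.141 -0.     1.639]
tool units dx,dy,dz: [-0.06 -0.04  0.02]
clock: 21.17
eef_pos: [532.3, 302.5, 110.0]
tool_rot: [3.142, 0.002, 1.638]
force: [0.4, -0.6, 0.0]
width: 0.2
gripper_force: 0.0
carton [  0.9 109.4 110. ] F [ 0.4 -0.6  0. ] t 21.1667 yaw [3.142e+00 2.000e-03 1.638e+00]
tool units dx,dy,dz: [ 0.02 -0.04  0.04]
```

```bash
python3 -m crank '[[[-0.35,-0.03,-0.02,0],[-0.35,0,-0.02,0],[-0.34,0,0.16,0],[-0.34,0,0.2,0],[-0.24,0,0.3,0],[-0.24,0,0.3,0],[-0.11,0,0.3,0],[-0.11,0,0.34,0],[0,0,0.08,0],[0,0,0.06,0],[0,0,0,0]]]'
python3 c.py 0 58 68
```

```text
clock: 22.08
eef_pos: [534.3, 251.6, 67.8]
tool_rot: [-3.14, 0.002, 1.64]
force: [-2.9, -4.9, 10.3]
width: -0.2
gripper_force: 5.0
carton [-0.6 58.5 67.8] F [-2.9 -4.9 10.3] t 22.0833 yaw [-3.14e+00  2.00e-03  1.64e+00]
tool units dx,dy,dz: [-0.02  0.03 -0.01]
```

```bash
python3 -m crank '[[[0,0,-0.4,0],[0,0,-0.8,0],[0,0,-0.8,0],[0,0,-0.8,0],[0,0,-0.8,0],[-0.3,-0.5,-0.2,0],[-0.4,-0.8,0,0],[-0.4,-0.8,0,0],[-0.4,-0.8,0,0],[-0.4,-0.8,0,0],[-0.4,-0.8,0,0],[0,-0.6,0,0]]]' >/dev/null
python3 -m crank '[[[0,0,0,0],[0,0,0,0]]]'
python3 c.py -128 0 103
python3 - <<'E'
from h import *
T=ctrl.get_image("top");S=ctrl.get_image("side")
a=T["img"][165:255,185:300];b=S["img"][60:240,180:340]
c=np.zeros((420,800,3),np.uint8);c[:329,:420]=cv2.resize(a,(420,329));c[:419,425:797]=cv2.resize(b,(372,419));cv2.imwrite("pics/c5.png",c[...,::-1])
E
```

```text
clock: 23.25
eef_pos: [411.5, 187.3, 162.7]
tool_rot: [3.141, -0.001, 1.641]
force: [-0.4, -0.5, 0.7]
width: -0.1
gripper_force: 0.0
carton [-127.6    2.9  162.7] F [-0.4 -0.5  0.7] t 23.25 yaw [ 3.141e+00 -1.000e-03  1.641e+00]
tool units dx,dy,dz: [-0.12 -0.01  2.39]
```

View pics/c5.png

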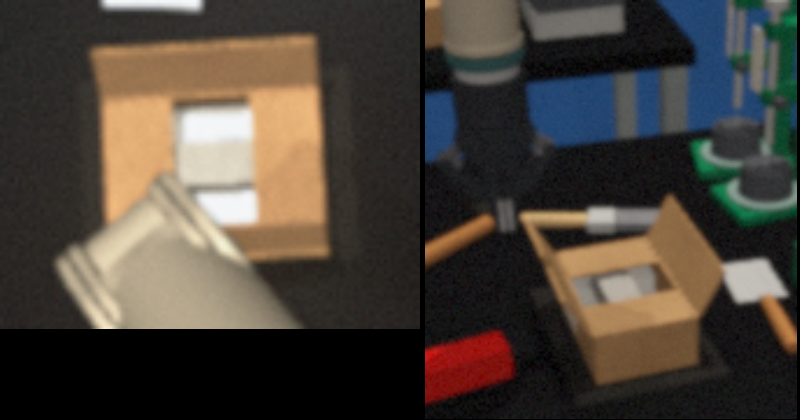

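Both end flaps lie shut with the prism centred beneath, and the fingers are outside the near flap. Now the near flap.

```bash
python3 -m crank '[[[-0.1,0,0.4,0],[0,0,0.6,0],[0,0,0.6,0],[0,0,0.4,0],[0,0,0.25,0],[0,0,0.13,0],[0,0,0,0],[0,0,0,0]]]'>/dev/null
python3 c.py -128 0 103
python3 -m crank '[[[0,0.25,-0.04,0],[0,0.25,-0.05,0],[0,0.25,-0.06,0],[0,0.25,-0.06,0],[0,0.25,-0.06,0],[0,0.25,-0.06,0],[0,0.25,-0.05,0],[0,0.25,-0.04,0],[0,0,0,0]]]'
python3 c.py -78.5 0 113.5
```

```text
carton [-1.273e+02  1.000e-01  1.030e+02] F [ 0.4 -0.7 -0.3] t 24.0167 yaw [ 3.141 -0.     1.64 ]
tool units dx,dy,dz: [-0.   -0.03 -0.  ]
clock: 24.77
eef_pos: [463.3, 187.8, 113.6]
tool_rot: [3.14, -0.001, 1.639]
force: [0.2, -0.3, -0.2]
width: -0.1
gripper_force: 0.0
carton [-75.9  -0.2 113.6] F [ 0.2 -0.3 -0.2] t 24.7667 yaw [ 3.140e+00 -1.000e-03  1.639e+00]
tool units dx,dy,dz: [ 0.01 -0.1   0.  ]
```

```bash
python3 -m crank '[[[0,0.35,-0.02,0],[0,0.35,-0.02,0],[0,0.34,0.16,0],[0,0.34,0.2,0],[0,0.24,0.3,0],[0,0.24,0.3,0],[0,0.11,0.3,0],[0,0.11,0.3,0],[0,0,0.04,0],[0,0,0,0]]]'
python3 c.py -27 0 72.5
```

```text
clock: 25.6
eef_pos: [512.6, 191.0, 73.4]
tool_rot: [-3.14, 0.001, 1.64]
force: [0.0, -0.8, -0.2]
width: -0.0
gripper_force: 0.0
carton [-26.5  -0.5  73.4] F [ 0.  -0.8 -0.2] t 25.6 yaw [-3.14e+00  1.00e-03  1.64e+00]
tool units dx,dy,dz: [ 0.02 -0.02  0.04]
```

Press gently, then rise and go over to the far side.

```bash
python3 -m crank '[[[0,0,0.05,0],[0,0,0.04,0],[0,0,0,0],[0,0,0,0]]]'; python3 c.py
python3 -m crank '[[[0,0,-0.4,0],[0,0,-0.8,0],[0,0,-0.8,0],[0,0,-0.8,0],[0,0,-0.8,0],[0,0.3,-0.2,0],[0,0.7,0,0],[0,0.8,0,0],[0,0.8,0,0],[0,0.8,0,0],[0,0.8,0,0],[0,0.8,0,0]]]' >/dev/null
python3 -m crank '[[[0,0.8,0,0],[0,0.4,0,0],[0,0,0,0],[0,0,0,0]]]' 
python3 c.py 128 0 103
```

```text
clock: 25.93
eef_pos: [512.9, 191.2, 72.6]
tool_rot: [-3.142, 0.0, 1.64]
force: [-1.9, 0.5, 2.9]
width: 0.3
gripper_force: 1.9
carton [-26.1  -0.3  72.6] F [-1.9  0.5  2.9] t 25.9333 yaw [-3.142  0.     1.64 ]
clock: 27.27
eef_pos: [667.7, 201.6, 166.3]
tool_rot: [-3.14, 0.0, 1.639]
force: [-0.5, -0.1, -0.2]
width: 0.2
gripper_force: 0.0
carton [129.   -0.7 166.3] F [-0.5 -0.1 -0.2] t 27.2667 yaw [-3.14   0.     1.639]
tool units dx,dy,dz: [ 0.03 -0.04  2.53]
```

```bash
python3 -m crank '[[[0,0,0.4,0],[0,0,0.6,0],[0,0,0.6,0],[0,0,0.5,0],[0,0,0.27,0],[0,0,0.15,0],[0,0,0,0],[0,0,0,0]]]'>/dev/null
python3 c.py 128 0 103
python3 -m crank '[[[0,-0.25,-0.04,0],[0,-0.25,-0.05,0],[0,-0.25,-0.06,0],[0,-0.25,-0.06,0],[0,-0.25,-0.06,0],[0,-0.25,-0.06,0],[0,-0.25,-0.05,0],[0,-0.25,-0.04,0],[0,0,0,0]]]'
python3 c.py 78.5 0 113.5
```

```text
carton [129.4  -0.3 104.4] F [ 0.3 -0.  -0.3] t 27.9333 yaw [ 3.141 -0.     1.64 ]
tool units dx,dy,dz: [ 0.01 -0.06  0.06]
clock: 28.68
eef_pos: [615.8, 198.4, 114.5]
tool_rot: [-3.139, 0.0, 1.641]
force: [-0.3, 0.1, -0.3]
width: -0.1
gripper_force: 0.0
carton [ 77.   -0.3 114.5] F [-0.3  0.1 -0.3] t 28.6833 yaw [-3.139  0.     1.641]
tool units dx,dy,dz: [0.01 0.06 0.04]
```

```bash
python3 -m crank '[[[0,-0.35,-0.02,0],[0,-0.35,-0.02,0],[0,-0.34,0.16,0],[0,-0.34,0.2,0],[0,-0.24,0.3,0],[0,-0.24,0.3,0],[0,-0.11,0.3,0],[0,-0.11,0.3,0],[0,0,0.04,0],[0,0,0,0]]]'
python3 c.py 27 0 72.5
```

```text
clock: 29.52
eef_pos: [565.8, 194.7, 74.7]
tool_rot: [-3.14, 0.0, 1.64]
force: [-0.0, -0.4, -0.1]
width: -0.1
gripper_force: 0.0
carton [26.8 -0.5 74.7] F [-0.  -0.4 -0.1] t 29.5167 yaw [-3.14  0.    1.64]
tool units dx,dy,dz: [0.02 0.01 0.09]
```

```bash
python3 -m crank '[[[0,0,0.06,0],[0,0,0.05,0],[0,0,0.03,0],[0,0,0,0],[0,0,0,0]]]'; python3 c.py
python3 -m crank '[[[0,0,-0.4,0],[0,0,-0.8,0],[0,0,-0.8,0],[0,0,-0.8,0],[0,0,-0.8,0],[-0.5,0,-0.2,0],[-0.8,0,0,0],[-0.8,0,0,0],[-0.8,0,0,0],[-0.8,0,0,0],[-0.8,0,0,0],[-0.8,0,0,0]]]' >/dev/null
python3 -m crank '[[[-0.8,0,0,0],[-0.8,0,0,0],[-0.8,0,0,0],[-0.8,0,0,0],[-0.6,0,0,0],[0,0,0,0],[0,0,0,0]]]'
python3 - <<'E'
from h import *
T=ctrl.get_image("top");S=ctrl.get_image("side")
a=T["img"][165:255,185:300];b=S["img"][110:240,200:320]
c=np.zeros((420,800,3),np.uint8);c[:329,:420]=cv2.resize(a,(420,329));c[:403,425:797]=cv2.resize(b,(372,403));cv2.imwrite("pics/c6.png",c[...,::-1])
E
```

```text
clock: 29.93
eef_pos: [566.7, 195.0, 72.6]
tool_rot: [3.14, -0.0, 1.64]
force: [-0.3, -0.4, 2.8]
width: 0.1
gripper_force: 1.6
carton [27.7 -0.3 72.6] F [-0.3 -0.4  2.8] t 29.9333 yaw [ 3.14 -0.    1.64]
clock: 31.52
eef_pos: [581.3, -33.6, 166.7]
tool_rot: [-3.141, 0.0, 1.637]
force: [0.1, -0.3, -0.3]
width: -0.1
gripper_force: 0.0
```

View pics/c6.png

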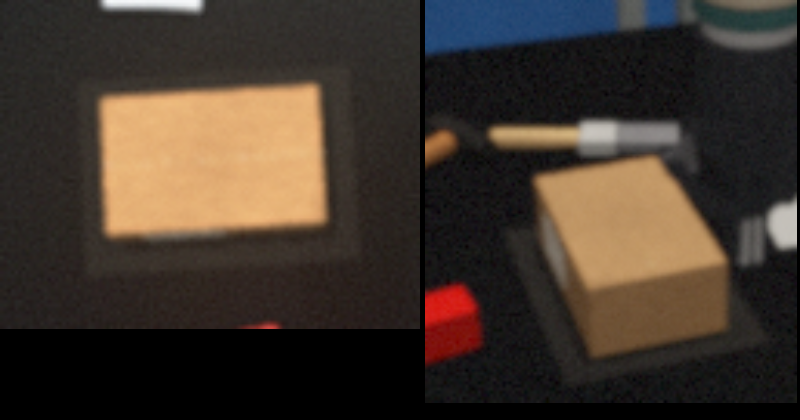

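The carton is closed with all four flaps flat, the bench items are in place, and the robot is clear, so I'm handing in.

```bash
python3 -c "
from cell import ctrl
print(ctrl.finish_job())"
```

```text
the job is handed in; nothing more can be done
None
```

The job is handed in at about 32 s of the 72 s allowed (no verdict was returned): the prism was set down in the foam cradle while still gripped, both end flaps were shut first and then the two long flaps over them, and the last picture shows the carton closed flat.

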